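Brush out the adhesive cups and rack them in the dryer

TASK

Take the long bottle brush from its stand and brush out every steel cup with two full strokes: tip down to the bottom, up to the mouth and down to the bottom again. Do the tall primer cup first, then the middle one, and the short cement cup last, so that no cement is carried into the others (one of the three may be missing). After the brushing, load the tray, with every cup standing upright inside its rim, and slide the loaded tray under the dryer's side guides until it is fully home against the back stop; finish with the brush hanging on its stand again, and do not shift the shoe last, the spool or the adhesive can.

Things in the scene. Friction and masses are not known exactly. Their poses are not given: they have to be found in the camera images.
- cup_tall: the tall cup: 58 mm outer diameter, 50 mm inner, 110 mm high; plain steel, straight-sided, open at the top, walls 4 mm, floor 6 mm thick; about 0.2 kg; standing upright on the bench; may be absent. Origin: centre of its underside, z up along its axis
- cup_mid: the middle cup: 64 mm outer diameter, 56 mm inner, 85 mm high; plain steel, straight-sided, open at the top, walls 4 mm, floor 6 mm thick; about 0.2 kg; standing upright on the bench; may be absent. Origin: centre of its underside, z up along its axis
- cup_short: the short cup: 66 mm outer diameter, 58 mm inner, 65 mm high; plain steel, straight-sided, open at the top, walls 4 mm, floor 6 mm thick; about 0.2 kg; standing upright on the bench; may be absent. Origin: centre of its underside, z up along its axis
- brush: bottle brush, 220 mm long, 90 g, round about its axis, hanging bristles down. Origin: lower tip; z runs up to the handle. Bristle head from 0 to 85 mm (bristles 38 mm, hard core 20 mm in diameter), shaft 8 mm in diameter, black collar disc 40 mm in diameter from 140 to 146 mm, round wooden handle 22 mm in diameter from 146 to 220 mm
- brush_tip (a point): lower tip of the brush (same point as the brush's origin)
- brush_collar (a point): on the brush's axis at the underside of its collar, 140 mm above the tip; the collar rests on the stand's fork
- stand: fixed steel brush stand. Origin: on the bench under the place where the brush hangs. At its top a fork of two level prongs, 18 mm apart inside, 16 mm wide, open towards the stand's -x, from x = -25 to +35 mm, tops 155 mm above the bench. The post at x = +55 mm is no higher than the prongs; a base plate 10 mm thick lies beneath (x -45 to +75, y +-50 mm)
- stand_fork (a point): point midway between the prongs, level with their tops, where the brush's collar underside belongs. The prong ends, at x = -27 mm of the stand, turn up 6 mm: to take the brush out, lift it about 12 mm and move it 60 mm or more along the stand's -x (the bristle head does not pass up through the fork); hang it back the same way reversed
- tray: loose aluminium tray on the bench, 150 mm (x) by 270 mm (y), plate 6 mm thick, 0.5 kg, glides easily. Origin: centre of its underside; x points towards the dryer. A rim 10 mm above the plate encloses x -35 to +70 mm, |y| under 118 mm; outside it a bare edge runs along each side
- dryer: fixed drying station, blue blower box (130 mm high) behind it. Origin: on the bench where the tray's origin lies when fully home; the tray slides in along the dryer's +x on the bench. Side guides from x = -8 to +77 mm, inner walls at |y| = 139 mm, with lips 12 to 17 mm above the bench reaching in to |y| = 125 mm, over the tray's bare edges; entrance flared from x = -50 mm; back stop at x = +77 mm
- tray_handle (a point): middle of the top of the tray's handle, an upright black tab 12 mm thick (along x) and 70 mm wide (y), at x = -66 mm of the tray, its top 60 mm above the bench
- last: bystander: grey-pink shoe last, 220 mm long, 105 mm high at the heel; origin under its centre
- spool: bystander: thread spool, 52 mm in diameter, 60 mm high; origin under its centre
- adhesive: bystander: closed adhesive can, 72 mm in diameter, 100 mm high; origin under its centre
There are look-alikes about, which are no part of the job. What is shaped like the cup_mid but blue is not meant.

How it is judged:
On the way, in this order (a step that is already met when the one before it is completed fails the run):
1. the brush goes down to the bottom of the tall cup (tip within 16 mm of its floor) (horizontal distance between brush_tip and cup_tall below 0.018 m and angle between cup_tall's own z axis and vertical below 0.3 rad and z of brush_tip in the frame of cup_tall between 0 and 0.022 m), for 0.1 s.
2. the brush is drawn up to the mouth of the tall cup (tip within 15 mm of the rim, or above it) (horizontal distance between brush_tip and cup_tall below 0.018 m and z of brush_tip in the frame of cup_tall above 0.095 m), for 0.05 s.
3. and goes down to the bottom of the tall cup a second time (all of step 1), for 0.1 s.
4. the brush goes down to the bottom of the middle cup (tip within 16 mm of its floor) (horizontal distance between brush_tip and cup_mid below 0.018 m and angle between cup_mid's own z axis and vertical below 0.3 rad and z of brush_tip in the frame of cup_mid between 0 and 0.022 m), for 0.1 s.
5. the brush is drawn up to the mouth of the middle cup (tip within 15 mm of the rim, or above it) (horizontal distance between brush_tip and cup_mid below 0.018 m and z of brush_tip in the frame of cup_mid above 0.07 m), for 0.05 s.
6. and goes down to the bottom of the middle cup a second time (all of step 4), for 0.1 s.
7. the brush goes down to the bottom of the short cup (tip within 16 mm of its floor) (horizontal distance between brush_tip and cup_short below 0.018 m and angle between cup_short's own z axis and vertical below 0.3 rad and z of brush_tip in the frame of cup_short between 0 and 0.022 m), for 0.1 s.
8. the brush is drawn up to the mouth of the short cup (tip within 15 mm of the rim, or above it) (horizontal distance between brush_tip and cup_short below 0.018 m and z of brush_tip in the frame of cup_short above 0.05 m), for 0.05 s.
9. and goes down to the bottom of the short cup a second time (all of step 7), for 0.1 s.
10. all the cups stand upright on the tray, inside its rim, while the tray is still outside the dryer (at least 30 mm short of home) (x of tray in the frame of dryer below -0.03 m and x of cup_tall in the frame of tray between -0.036 and 0.07 m and y of cup_tall in the frame of tray between -0.118 and 0.118 m and z of cup_tall in the frame of tray between 0.002 and 0.011 m and angle between each of cup_tall, cup_mid, cup_short's own z axis and vertical below 0.1 rad and x of cup_mid in the frame of tray between -0.036 and 0.07 m and y of cup_mid in the frame of tray between -0.118 and 0.118 m and z of cup_mid in the frame of tray between 0.002 and 0.011 m and x of cup_short in the frame of tray between -0.036 and 0.07 m and y of cup_short in the frame of tray between -0.118 and 0.118 m and z of cup_short in the frame of tray between 0.002 and 0.011 m), for 0.2 s.
At the end, for the whole second after the job is handed in: Every cup present stands upright (within 0.1 rad) on the tray's plate inside the rim; the tray is within 8 mm of fully home in the dryer, straight within 0.06 rad, flat on the bench; the brush hangs on its stand within 18 mm of the fork point, upright within 0.2 rad; all at rest (x of tray in the frame of dryer above -0.008 m and y of tray in the frame of dryer between -0.012 and 0.012 m and z of tray in the frame of dryer below 0.006 m and angle between the x axis of tray and the x axis of dryer, either way round below 0.06 rad and linear speed of each of tray, cup_tall, cup_mid, cup_short below 0.02 m/s and distance between brush_collar and stand_fork below 0.018 m and angle between brush's own z axis and vertical below 0.2 rad and linear speed of brush below 0.05 m/s and x of cup_tall in the frame of tray between -0.036 and 0.07 m and y of cup_tall in the frame of tray between -0.118 and 0.118 m and z of cup_tall in the frame of tray between 0.002 and 0.011 m and angle between each of cup_tall, cup_mid, cup_short's own z axis and vertical below 0.1 rad and x of cup_mid in the frame of tray between -0.036 and 0.07 m and y of cup_mid in the frame of tray between -0.118 and 0.118 m and z of cup_mid in the frame of tray between 0.002 and 0.011 m and x of cup_short in the frame of tray between -0.036 and 0.07 m and y of cup_short in the frame of tray between -0.118 and 0.118 m and z of cup_short in the frame of tray between 0.002 and 0.011 m); the robot touches nothing.
It fails at once if one of the other things on the bench (shoe last, spool, adhesive can) is shifted more than 40 mm (distance of any of last, spool, adhesive from where it was at the start of the episode above 0.04 m).
Of cup_tall, cup_mid, cup_short only 2 to 3 are there at a start; the rules pass over those that are not, and their reading is None.
At some moment in a run one of cup_tall, cup_mid, cup_short may be knocked a few centimetres aside while the robot is not near it.
It also fails if it takes over 210 s, if anything falls off the work surface, if the arm or the gripper's body presses on something with over 40 N, if the wrist force passes 120 N, or if a joint passes its speed limit or range.

ROBOT

A 6-joint arm with a two-finger parallel gripper is mounted at the origin on the work surface. World frame = base frame: x ahead of the robot, y to its left, z up, the work surface at z = 0. Lengths are in m, angles in rad, forces in N, time in s.
With the tool pointing down it reaches from about 0.275 to 0.975 m from the base axis. Payload 8.4 kg.
Tool frame: the origin (TCP) lies midway between the tips of the shut fingers; the grasp point (between the pads) lies 19 mm behind it; z points along the fingers, y is the line along which they close (so a half turn about z gives the same grasp; the last joint's range is limited). The gripper opens to 92 mm and grips with 3 to 60 N. Pads are 20 mm wide; open, the fingers measure 128 mm over their backs; the gripper's body (75 mm by 189 mm) begins 69 mm behind the grasp point.
Start: joints at [-1.257, 0.353, 1.633, -0, 1.155, -0.002], TCP at [0.194, -0.594, 0.175] pointing down, gripper open.
Joint ranges: [-2.63, 2.63], [-0.92, 2.1], [0.06, 2.66], [-1.3, 4.44], [0, 2.69], [-3.02, 3.02]. Speed limits (rad/s): [2.22, 2.22, 2.79, 3.14, 3.14, 3.14].

INTERFACE

Orientations are given as a unit quaternion [w, x, y, z].
In Python, from rig import ctrl, viewer gives the robot as it stands.
- The arm moves only by the tool move_arm, never from a script. Its argument "rows" is a list that holds one entry, the list of rows, each a list of 5 numbers: the finger opening in mm, from 0 to 91.9, then the shift along the tool's x, y, z in mm, then the turn about the tool's z in degrees. In form: [[[gripper, tx, ty, tz, spin], ...]]. A call has 1 to 10 rows; each row is the pose to reach, as a shift and turn from the pose commanded when the call began, along the tool's axes at that moment; what a row does not reach only later rows make up. A row lasts 1/8 s, in which the tool goes at most 62.5 mm and 10.7 degrees, less where a joint would pass 70% of its speed; a pose out of reach is approached as far as the arm can. A call with a gripper value outside its range is refused whole. The fingers move at their own pace and stop on an object; "squeeze" is the grip in N (left out, the last holds). Time passes only in rows, so rows that repeat a pose let the fingers close. It gives the time, the measured TCP pose, the force, the opening and the grip force at its end, in the units of the state.
- ctrl.sense(): the state, without advancing time (a new reading comes with each control period).
- viewer.get_image(name): name is "side" or "top"; returns the picture (400x640x3 uint8, blue, green, red); there is no depth.
- viewer.camera_model(name): a dict with "intrinsics" (3x3 intrinsics, pixels), "xyz" and "orientation" of the camera in the world. Camera axes: x right, y down, z forward; pixel columns grow to the right and rows downward; lengths in m; the calibration is good to about 2 mm. A picture is of the moment at which its call begins. camera_model takes no time and is no camera call.
- ctrl.close_job(): hands the job in; it is judged then, once.
The state is a dict: "clock": time; "q": joint angles; "joint_vel": joint speeds; "joint_efforts": joint torques, N m; "tcp_pos": TCP position; "tool_rot": TCP orientation; "ft_force": force on the tool from outside, world axes, zero at the start; "torque": the same for the moment, N m; "width": finger opening in m; "grasp_force": force on a finger pad.
Only numpy, scipy, OpenCV 4.12 (cv2) and the standard library are available. Lean on these libraries where they do the work, as an engineer would, in place of code of your own. Each camera call takes 0.05 s, during which the arm holds its last target. There are 200 camera calls.

## Working session

There is one attempt and no reset: what is moved stays moved. The work goes in short steps, Python scripts to look and compute and a tool call to move; the robot and the scene stay as the last step left them, time stands still between calls to the robot, and variables do not carry over. Pictures are saved under pics/ and viewed, at most 14 in all, crops included, and the job is handed in when it is done.

Besides the shell and the picture viewer there is one more tool, called after "Call:" by a JSON object that holds its "op" and its "data", one argument or row to a line. move_arm: Moves the arm, as the interface text tells. Its arguments: {"type":"object","properties":{"rows":{"type":"array","items":{"type":"array","items":{"type":"array","items":{"type":"number"}}}},"squeeze":{"type":"number"}},"required":["rows"]}

```bash
mkdir -p pics; ls
python3 - <<'E'
from rig import ctrl, viewer
import cv2
for n in("side","top"):
    cv2.imwrite(f"pics/{n}0.png",viewer.get_image(n)); m=viewer.camera_model(n); print(n,m)
s=ctrl.sense();print(s)
E
```

```text
pics
side {'intrinsics': array([[418.86584846,   0.        , 312.529936  ],
       [  0.        , 418.86584846, 193.90666398],
       [  0.        ,   0.        ,   1.        ]]), 'xyz': array([0.36257877, 0.69912697, 0.86129232]), 'orientation': array([ 0.0531145 , -0.10643682,  0.92178493, -0.36900216])}
top {'intrinsics': array([[427.05640696,   0.        , 324.27316764],
       [  0.        , 427.05640696, 195.73548349],
       [  0.        ,   0.        ,   1.        ]]), 'xyz': array([0.41059647, 0.01427181, 1.12924374]), 'orientation': array([ 0.05143746, -0.697056  ,  0.7132828 , -0.05191112])}
{'clock': 0.1, 'q': array([-1.25745699e+00,  3.53576604e-01,  1.63405035e+00, -1.03676142e-05,
        1.15520431e+00, -2.39272991e-03]), 'joint_vel': array([ 0.00185844, -0.00176294, -0.0017537 , -0.00214718,  0.00023589,
        0.00086413]), 'joint_efforts': array([-2.60769930e-04, -5.94907415e+01, -3.34930515e+01,  6.98268693e-02,
        1.82760571e-02, -3.08099811e-05]), 'tcp_pos': array([ 0.19391902, -0.59363656,  0.17424425]), 'tool_rot': array([-6.11102913e-04,  9.87564496e-01,  1.57213173e-01, -1.00582326e-04]), 'ft_force': array([ 0.00684382, -0.76297789,  0.4518233 ]), 'torque': array([-0.03252476, -0.07926383, -0.01619571]), 'grasp_force': 0.0, 'width': 0.09183756656914037}
```

View pics/top0.png

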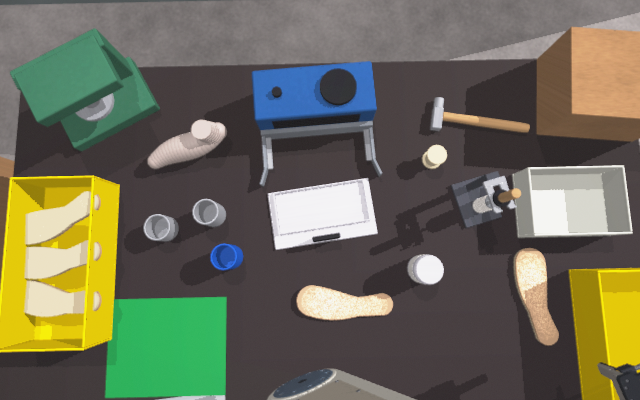

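View pics/side0.png

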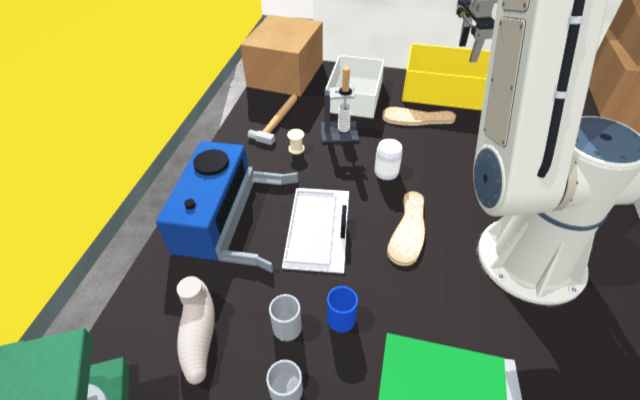

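The top view shows two steel cups at (160,228) and (209,213), with the blue decoy at (227,257). The stand and brush are at about (490,197), the tray at (322,213), the dryer guides at (265,175) and (375,165), the can at (425,270), the spool at (434,156) and the last at (190,145). Next I'll take close crops to tell the cups apart.

Run:
```python
import cv2,numpy as np
t=cv2.imread("pics/top0.png");s=cv2.imread("pics/side0.png")
f=lambda im,x,y,w,h,k:cv2.resize(im[y:y+h,x:x+w],None,fx=k,fy=k,interpolation=cv2.INTER_CUBIC)
a=np.hstack([f(t,135,190,120,90,3.333),f(s,250,280,120,90,3.333)[:300]])
a[:300,:400];
b=np.hstack([f(t,440,160,100,75,4),f(s,300,55,100,75,4)])
cv2.imwrite("pics/c1.png",np.vstack([a[:,:800],b])[:600])
cv2.imwrite("pics/c2.png",np.vstack([f(t,245,110,160,150,4)]))
print(a.shape,b.shape)
```

```text
(300, 800, 3) (300, 800, 3)
```

View pics/c1.png

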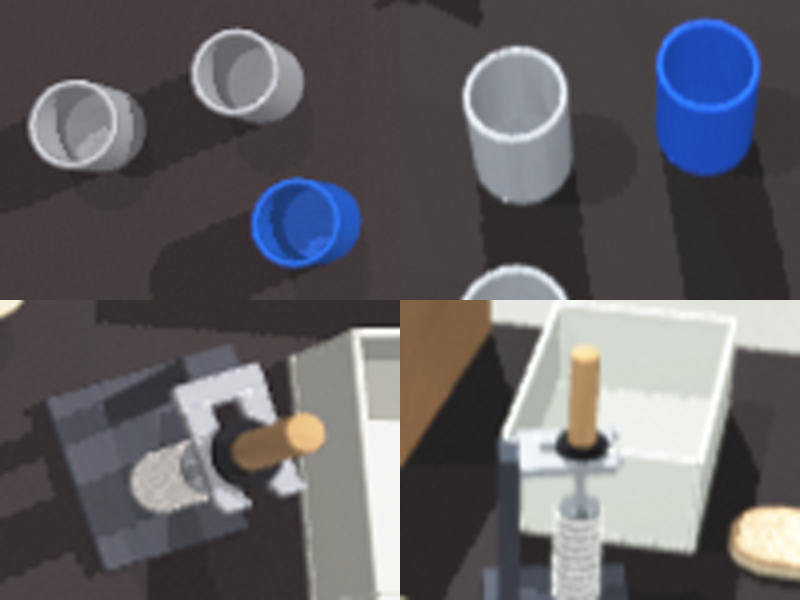

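View pics/c2.png

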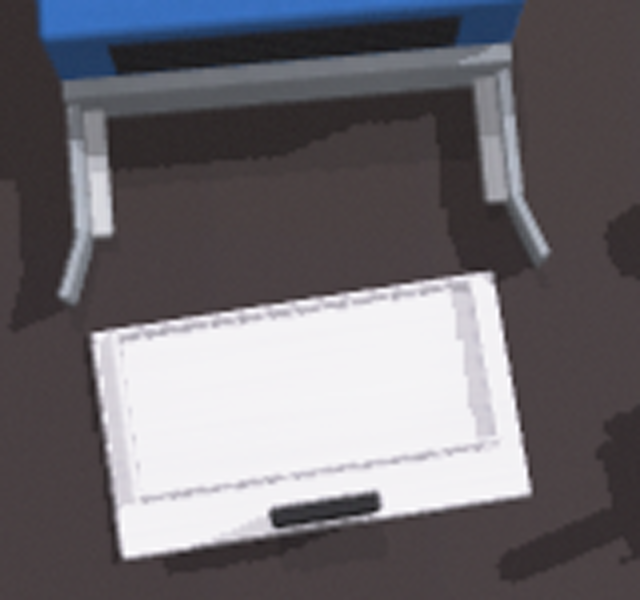

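Crop 1 shows the two steel cups' rims at about (157,227) and (205.5,212) in the top view, and the brush hanging with its fork open downwards in the image. Crop 2 shows the tray corners and the lip ends clearly. The cup look-alike is the blue one at (227,257), which I reject. The steel cups' heights come from triangulation.

```bash
cat > h.py <<'E'
import numpy as np
from scipy.spatial.transform import Rotation as R
from rig import ctrl, viewer
M={n:viewer.camera_model(n) for n in("top","side")}
def rot(q): return R.from_quat(np.r_[q[1:],q[0]])
def ray(n,p):
    m=M[n]; return np.array(m["xyz"]), rot(m["orientation"]).apply(np.linalg.solve(m["intrinsics"],[p[0],p[1],1.]))
def at(n,p,z):
    o,d=ray(n,p); return o+d*(z-o[2])/d[2]
def proj(n,X):
    m=M[n]; c=m["intrinsics"]@rot(m["orientation"]).inv().apply(np.array(X)-m["xyz"]); return c[:2]/c[2]
def tri(pt,ps):
    o1,d1=ray("top",pt);o2,d2=ray("side",ps)
    A=np.c_[d1,-d2]; t=np.linalg.lstsq(A,o2-o1,rcond=None)[0]
    a,b=o1+t[0]*d1,o2+t[1]*d2; return (a+b)/2,np.linalg.norm(a-b)
def cr(u,v,k,x0,y0): return ((u+.5)/k-.5+x0,(v+.5)/k-.5+y0)
def rel(dx,dy,dz):
    "world shift (mm) to tool axes"
    return rot(ctrl.sense()["tool_rot"]).inv().apply([dx,dy,dz]).round(1)
E
cat > a.py <<'E'
from h import *
np.set_printoptions(precision=4,suppress=True)
k=10/3
c1=lambda u,v:cr(u,v,k,135,190); s1=lambda u,v:cr(u-400,v,k,250,280)
for nm,p,w in(("A",(73.5,124),89),("B",(235,73),87),("blue",(296,223),88)):
    for h in(.110,.085,.065):
        X=at("top",c1(*p),h); dist=M["top"]["xyz"][2]-h
        print(nm,h,X,"side px",proj("side",X),"diam",w/k*dist/427)
print("B side obs",s1(516,94),"blue",s1(707,64),"tri",tri(c1(235,73),s1(516,94)),tri(c1(296,223),s1(707,64)))
c=lambda u,v:cr(u,v-300,4,440,160); s=lambda u,v:cr(u-400,v-300,4,300,55)
print("collar",tri(c(245,450),s(582,445)),"htop",tri(c(305,432),s(585,353)),at("top",c(245,450),.161),at("top",c(305,432),.235))
a=at("top",c(264,494),.161);b=at("top",c(219,376),.155);d=b-a;print("fork dir",a,b,np.degrees(np.arctan2(d[1],d[0])))
P=[at("top",c(*p),.01) for p in((50,400),(230,345),(105,570))];print("base",P,[np.degrees(np.arctan2(*(v[1::-1]))) for v in(P[0]-P[2],P[0]-P[1])])
t=lambda u,v:cr(u,v,4,245,110)
T=[at("top",t(*p),.006) for p in((91,333),(494,271),(530,492),(122,560))];d=T[0]+T[1]-T[2]-T[3]
print("tray",np.mean(T,0),np.degrees(np.arctan2(d[1],d[0])),np.linalg.norm(d)/2,np.linalg.norm(T[0]-T[1]),"handle",at("top",t(325,502),.06))
L,Rr=at("top",t(112,236),.017),at("top",t(487,203),.017);e=L-Rr;th=np.arctan2(-e[0],e[1]);m=(L+Rr)/2
print("dryer",np.linalg.norm(e),np.degrees(th),m+.008*np.array([np.cos(th),np.sin(th),0]))
print("spool",at("top",(434,154),.06),"can",at("top",(425,269),.1),"bootR",at("top",(520,170),.08))
E
python3 a.py
python3 - <<'E'
import cv2,numpy as np
s=cv2.imread("pics/side0.png");cv2.imwrite("pics/c3.png",cv2.resize(s[280:400,230:390],None,fx=5,fy=5,interpolation=2))
E
```

```text
A 0.11 [0.4949 0.4136 0.11  ] side px [286.6187 358.5595] diam 0.0637325710136249
A 0.085 [0.497  0.4234 0.085 ] side px [284.931  369.0256] diam 0.065295802863742
A 0.065 [0.4986 0.4312 0.065 ] side px [283.6178 377.1686] diam 0.06654638834383567
B 0.11 [0.529  0.2986 0.11  ] side px [286.1674 299.1698] diam 0.06230037840657714
B 0.085 [0.5319 0.3055 0.085 ] side px [284.6441 308.1276] diam 0.06382848145107363
B 0.065 [0.5342 0.3111 0.065 ] side px [283.4608 315.0866] diam 0.06505096388667082
blue 0.11 [0.421  0.2534 0.11  ] side px [343.3959 290.4704] diam 0.06301647471010101
blue 0.085 [0.4213 0.2593 0.085 ] side px [342.336  299.2426] diam 0.06456214215740781
blue 0.065 [0.4215 0.264  0.065 ] side px [341.5127 306.0561] diam 0.06579867611525324
B side obs (284.45, 307.85) blue (341.75, 298.85) tri (array([0.5321, 0.3054, 0.0857]), np.float64(0.00048460689441775926)) (array([0.4219, 0.2591, 0.0859]), np.float64(0.0012916700129398393))
collar (array([ 0.5403, -0.3931,  0.159 ]), np.float64(0.0013760854076610195)) htop (array([ 0.5399, -0.3935,  0.2354]), np.float64(0.0007169474277127507)) [ 0.5407 -0.3922  0.161 ] [ 0.5396 -0.3937  0.235 ]
fork dir [ 0.5151 -0.4009  0.161 ] [ 0.5851 -0.3833  0.155 ] 14.161195928190514
base [array([ 0.5975, -0.3289,  0.01  ]), array([ 0.6319, -0.4515,  0.01  ]), array([ 0.4838, -0.3574,  0.01  ])] [np.float64(14.067997423729715), np.float64(105.6906307942682)]
tray [0.5305 0.0186 0.006 ] 7.206298799430362 0.15036813813868463 0.27200336628829364 handle [0.4686 0.01   0.06  ]
dryer 0.2504627232553209 3.8119181807095655 [0.6667 0.0228 0.017 ]
spool [ 0.6699 -0.2723  0.06  ] can [ 0.3808 -0.2233  0.1   ] bootR [ 0.619  -0.4798  0.08  ]
```

View pics/c3.png

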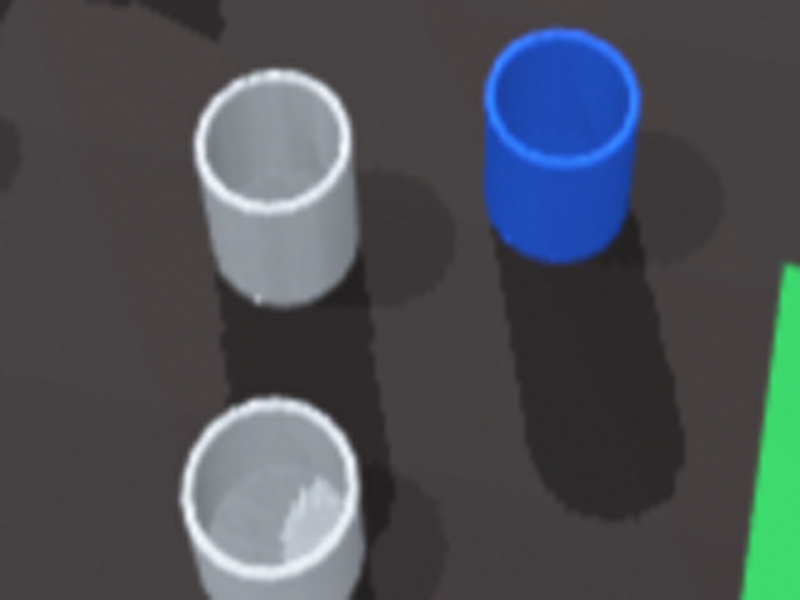

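Cup A, nearer the short cup's predicted side pixel (284,377.6), is cup_short at (0.499,0.431). Cup B is cup_mid at (0.532,0.305). The tall cup is absent, and the brush axis is at (0.540,-0.393). Next I approach above the brush.

Call:
{"op": "move_arm", "data": {
  "rows": [
    [[60,0,0,-60,0],[60,30,-6,-110,0],[60,90,-19,-110,0],[60,150,-32,-110,0],[60,210,-45,-110,0],[60,270,-58,-110,0],[60,330,-70,-110,0],[60,391,-83,-110,0],[60,391,-83,-110,0],[60,391,-83,-110,0]]
  ],
  "squeeze": 40
}}

```text
clock: 1.35
tcp_pos: [0.5394, -0.3937, 0.2843]
tool_rot: [-0.0, 0.988, 0.158, -0.001]
ft_force: [-0.2, -0.5, 1.1]
width: 0.0599
grasp_force: 0.0
```

```bash
python3 -c "
from h import *
s=ctrl.sense();print(s['clock'],s['tcp_pos'],s['tool_rot'],s['width'])
d=(np.array([.540,-.393,.179])-s['tcp_pos'])*1000;print(rel(*d))"
```

```text
1.35 [ 0.53943502 -0.39372188  0.28429798] [-2.45556909e-04  9.87501785e-01  1.57606408e-01 -6.19407305e-04] 0.059936936530528485
[  0.9  -0.4 105.3]
```

Descend, grip, lift 13 mm.

Call:
{"op": "move_arm", "data": {
  "rows": [
    [[60,1,0,50,0],[60,1,0,90,0],[60,1,0,105,0],[60,1,0,105,0],[15,1,0,105,0],[15,1,0,105,0],[15,1,0,105,0],[15,1,0,105,0],[15,1,0,98,0],[15,1,0,91,0]]
  ],
  "squeeze": 40
}}

```text
clock: 2.6
tcp_pos: [0.541, -0.3934, 0.1944]
tool_rot: [-0.0, 0.988, 0.157, -0.0]
ft_force: [-0.2, -0.2, -1.3]
width: 0.0206
grasp_force: 40.0
```

Call:
{"op": "move_arm", "data": {
  "rows": [
    [[15,-20,-1,0,0],[15,-45,-3,0,0],[15,-70,-5,0,0],[15,-90,-6,0,0],[15,-90,-6,-60,0],[15,-90,-6,-120,0],[15,-90,-6,-140,0],[15,-90,-6,-140,0]]
  ]
}}

```text
clock: 3.6
tcp_pos: [0.4534, -0.4166, 0.3357]
tool_rot: [0.001, 0.988, 0.157, 0.001]
ft_force: [0.3, 0.5, -2.2]
width: 0.0205
grasp_force: 40.0
```

```bash
cat >> h.py <<'E'
import cv2
def cupdiff(name,ref="pics/top0.png",n="top",box=(130,190,250,280)):
    im=viewer.get_image(n); cv2.imwrite("pics/"+name,im); x0,y0,x1,y1=box
    d=cv2.absdiff(im,cv2.imread(ref))[y0:y1,x0:x1].max(2)>40
    return d.sum()
E
python3 -c "
from h import *
print(cupdiff('t1.png'));s=ctrl.sense();print(s['clock'],s['tcp_pos'],s['width'])
d=(np.array([.532,.3055,.334])-s['tcp_pos'])*1000;print(rel(*d))"
```

```text
0
3.65 [ 0.45283275 -0.41597441  0.3337072 ] 0.020834292697640183
[ 2.989e+02 -6.614e+02 -5.000e-01]
```

Call:
{"op": "move_arm", "data": {
  "rows": [
    [[15,15,-33,0,0],[15,40,-88,0,0],[15,65,-143,0,0],[15,90,-198,0,0],[15,115,-253,0,0],[15,140,-308,0,0],[15,165,-363,0,0],[15,190,-418,0,0],[15,215,-473,0,0],[15,240,-528,0,0]]
  ]
}}

```text
clock: 4.9
tcp_pos: [0.5166, 0.1621, 0.3318]
tool_rot: [0.0, 0.988, 0.157, -0.001]
ft_force: [1.4, 0.1, -1.0]
width: 0.0208
grasp_force: 40.0
```

```bash
python3 -c "
from h import *
print(cupdiff('t2.png'));s=ctrl.sense();print(s['clock'],s['tcp_pos'],s['width'])
d=(np.array([.532,.3055,.334])-s['tcp_pos'])*1000;print(rel(*d))"
```

```text
5360
4.95 [0.51696388 0.16872653 0.33140294] 0.020517857059801733
[  57.1 -125.2   -2.2]
```

Call:
{"op": "move_arm", "data": {
  "rows": [
    [[15,25,-55,0,0],[15,45,-98,0,0],[15,57,-126,0,0],[15,57,-126,0,0],[15,57,-126,0,0]]
  ]
}}

```text
clock: 5.58
tcp_pos: [0.5322, 0.297, 0.3324]
tool_rot: [0.001, 0.988, 0.157, -0.001]
ft_force: [-0.0, 0.2, -1.0]
width: 0.0205
grasp_force: 40.0
```

```bash
python3 -c "
from h import *
print(cupdiff('s3.png','pics/side0.png','side',(250,280,330,400)));s=ctrl.sense();print(s['clock'],s['tcp_pos'],s['tool_rot'])
x=s['tcp_pos'].copy();x[2]-=.1644;print('tip px',proj('side',x))
cv2.imwrite('pics/s3c.png',cv2.resize(cv2.imread('pics/s3.png')[150:400,190:440],None,fx=2.4,fy=2.4))
d=(np.array([.532,.3055,.334])-s['tcp_pos'])*1000;print(rel(*d))"
```

```text
229
5.625 [0.53238017 0.29681768 0.33292798] [ 4.54062358e-04  9.87611410e-01  1.56916924e-01 -7.58852962e-04]
tip px [282.7303217  282.36990021]
[ 2.3 -8.4 -1.1]
```

View pics/s3c.png

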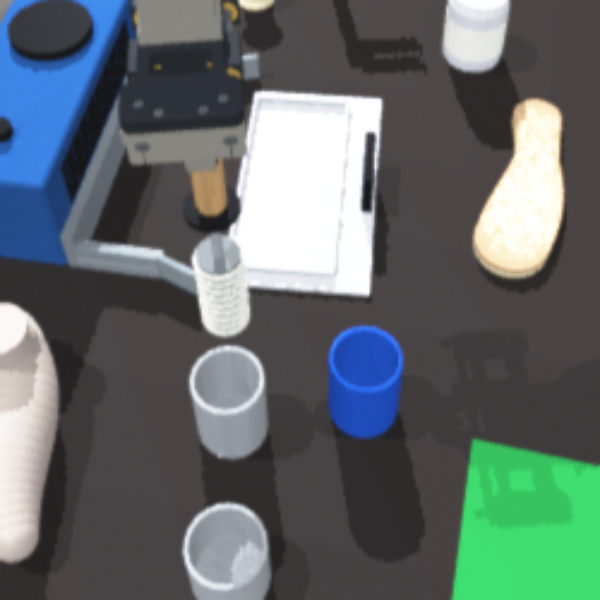

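Call:
{"op": "move_arm", "data": {
  "rows": [
    [[15,2,-8,0,0],[15,2,-8,0,0],[15,2,-8,50,0],[15,2,-8,95,0],[15,2,-8,130,0],[15,2,-8,148,0],[15,2,-8,156,0],[15,2,-8,156,0],[15,2,-8,156,0],[15,2,-8,156,0]]
  ]
}}

```text
clock: 6.88
tcp_pos: [0.5327, 0.3067, 0.1789]
tool_rot: [-0.0, 0.988, 0.157, 0.001]
ft_force: [0.5, -0.4, -0.8]
width: 0.0209
grasp_force: 40.0
```

Call:
{"op": "move_arm", "data": {
  "rows": [
    [[15,0,0,-40,0],[15,0,0,-80,0],[15,0,0,-90,0],[15,0,0,-90,0],[15,0,0,-50,0],[15,0,0,-15,0],[15,0,0,0,0],[15,0,0,0,0],[15,0,0,0,0],[15,0,0,0,0]]
  ]
}}

```text
clock: 8.12
tcp_pos: [0.5329, 0.3069, 0.1792]
tool_rot: [-0.0, 0.988, 0.157, 0.001]
ft_force: [-0.0, -0.0, -1.3]
width: 0.0209
grasp_force: 40.0
```

```bash
python3 -c "
from h import *
print(cupdiff('s4.png','pics/side0.png','side',(250,340,330,400)));s=ctrl.sense();print(s['clock'],s['tcp_pos'],s['width'],s['ft_force'])
cv2.imwrite('pics/s4c.png',cv2.resize(cv2.imread('pics/s4.png')[200:400,190:390],None,fx=3,fy=3))
d=(np.array([.4986,.4312,.177])-s['tcp_pos'])*1000;print(rel(*d))"
```

```text
90
8.175 [0.53273466 0.30676962 0.17902881] 0.020261788368604212 [ 0.05100436 -0.32870439 -1.02745088]
[   6.2 -128.9    2.1]
```

View pics/s4c.png

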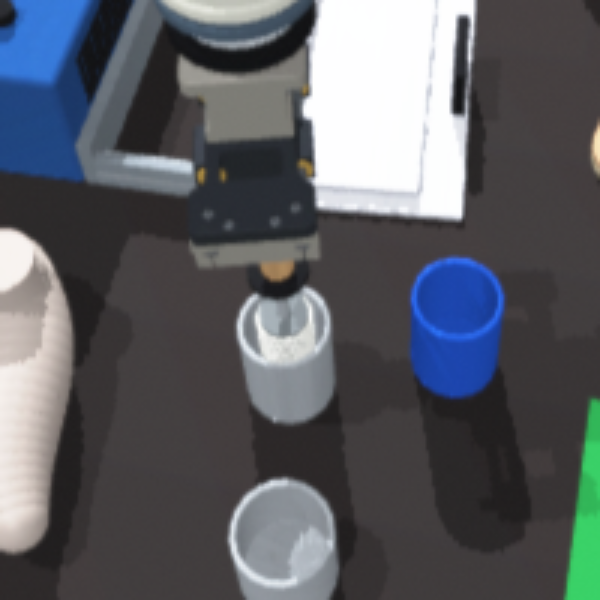

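```bash
python3 -c "
from h import *
s=ctrl.sense();x=s['tcp_pos']
for z in(.0146,.085+.0146,.1546,.1606):print(z,(proj('side',[x[0],x[1],z])-[190,200])*3)"
```

```text
0.0146 [288.94048832 374.09182302]
0.09960000000000001 [280.75529143 314.99413102]
0.1546 [274.7920699 271.939256 ]
0.1606 [274.10565101 266.98326371]
```

Call:
{"op": "move_arm", "data": {
  "rows": [
    [[15,0,0,-50,0],[15,0,0,-100,0],[15,0,0,-110,0],[15,2,-50,-110,0],[15,5,-100,-110,0],[15,6,-128,-110,0],[15,6,-128,-110,0],[15,6,-128,-110,0]]
  ]
}}

```text
clock: 9.18
tcp_pos: [0.4981, 0.4291, 0.2874]
tool_rot: [0.0, 0.988, 0.157, -0.0]
ft_force: [0.8, -0.1, -1.0]
width: 0.0208
grasp_force: 40.0
```

Call:
{"op": "move_arm", "data": {
  "rows": [
    [[15,0,0,40,0],[15,0,0,80,0],[15,0,0,102,0],[15,0,0,110,0],[15,0,0,110,0],[15,0,0,110,0],[15,0,0,110,0]]
  ]
}}

```text
clock: 10.05
tcp_pos: [0.4986, 0.4303, 0.179]
tool_rot: [-0.0, 0.988, 0.157, 0.001]
ft_force: [-0.3, -1.0, -1.1]
width: 0.0206
grasp_force: 40.0
```

Call:
{"op": "move_arm", "data": {
  "rows": [
    [[15,0,0,-40,0],[15,0,0,-68,0],[15,0,0,-70,0],[15,0,0,-70,0],[15,0,0,-40,0],[15,0,0,-12,0],[15,0,0,0,0],[15,0,0,0,0],[15,0,0,0,0],[15,0,0,0,0]]
  ]
}}

```text
clock: 11.3
tcp_pos: [0.4986, 0.4304, 0.179]
tool_rot: [-0.0, 0.988, 0.157, 0.001]
ft_force: [0.0, 0.4, -1.4]
width: 0.0208
grasp_force: 40.0
```

```bash
python3 -c "
from h import *
print(cupdiff('s5.png','pics/side0.png','side',(250,340,330,400)));s=ctrl.sense();print(s['clock'],s['tcp_pos'],s['width'],s['ft_force'])
cv2.imwrite('pics/s5c.png',cv2.resize(cv2.imread('pics/s5.png')[200:400,190:390],None,fx=3,fy=3))
"
```

```text
712
11.35 [0.49853863 0.43031761 0.17888481] 0.020653273267576686 [ 0.18156426  0.21508596 -1.05346133]
```

View pics/s5c.png

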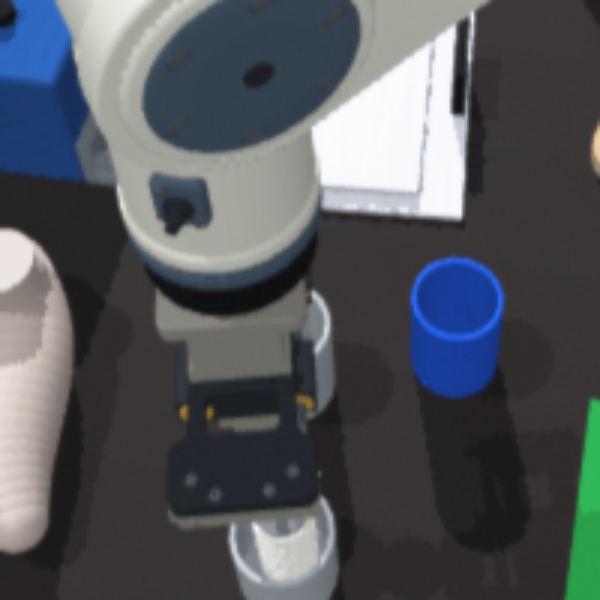

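Both cups are brushed. Now I carry the brush back to the stand.

Call:
{"op": "move_arm", "data": {
  "rows": [
    [[15,0,0,-60,0],[15,0,0,-115,0],[15,0,0,-156,0],[15,-15,38,-156,0],[15,-36,93,-156,0],[15,-57,148,-156,0],[15,-79,204,-156,0],[15,-100,259,-156,0],[15,-121,314,-156,0],[15,-143,370,-156,0]]
  ]
}}

```text
clock: 12.6
tcp_pos: [0.4769, 0.0321, 0.3347]
tool_rot: [0.0, 0.988, 0.157, 0.001]
ft_force: [0.8, -0.4, -0.4]
width: 0.0211
grasp_force: 40.0
```

Call:
{"op": "move_arm", "data": {
  "rows": [
    [[15,-21,55,0,0],[15,-43,111,0,0],[15,-64,166,0,0],[15,-86,222,0,0],[15,-107,277,0,0],[15,-128,332,0,0],[15,-147,380,0,0],[15,-162,420,0,0],[15,-162,420,0,0],[15,-162,420,0,0]]
  ]
}}

```text
clock: 13.85
tcp_pos: [0.4535, -0.4152, 0.3341]
tool_rot: [-0.0, 0.988, 0.157, 0.0]
ft_force: [-0.3, 0.3, -0.7]
width: 0.0203
grasp_force: 40.0
```

```bash
python3 -c "
from h import *
print(cupdiff('t6.png'), cupdiff('s6.png','pics/side0.png','side',(300,55,400,150)));s=ctrl.sense();print(s['clock'],s['tcp_pos'],s['tool_rot'])
d=(np.array([.4534,-.4155,.195])-s['tcp_pos'])*1000;print(rel(*d))
x=s['tcp_pos']; f=.1644
for n,w in(('top','t6'),('side','s6')):
  p=[proj(n,[x[0],x[1],x[2]+o]) for o in(-f,-f+.143,-f+.22)];print(n,p)
f=lambda im,x,y,w,h,k:cv2.resize(im[y:y+h,x:x+w],None,fx=k,fy=k,interpolation=2)
t=cv2.imread('pics/t6.png');s_=cv2.imread('pics/s6.png')
cv2.imwrite('pics/c6.png',np.hstack([f(t,430,150,100,120,4),f(s_,300,50,100,120,4)]))
"
```

```text
983 767
13.95 [ 0.45375145 -0.41465755  0.33431491] [4.60462134e-05 9.87489102e-01 1.57687106e-01 2.18531502e-04]
[ -0.7   0.7 139.3]
top [array([515.74506266, 234.74388249]), array([548.91015983, 230.59240037]), array([572.02980157, 227.69837058])]
side [array([374.67919258,  87.09303783]), array([379.22212757,  41.76259117]), array([382.02107839,  13.83401824])]
```

View pics/c6.png

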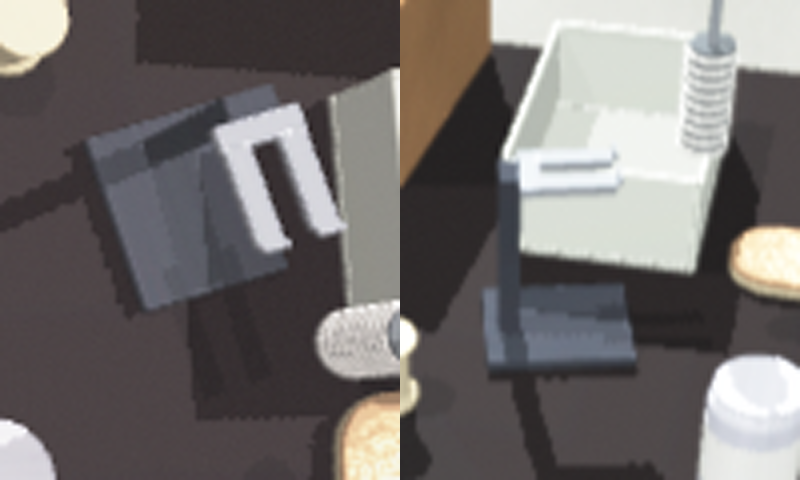

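The picture shows the brush straight below the gripper, with its tip at side px (376,87) and top px (515,235), matching the prediction. The fork is empty and open towards it. Now I insert.

Call:
{"op": "move_arm", "data": {
  "rows": [
    [[15,0,0,60,0],[15,0,0,110,0],[15,0,0,135,0],[15,0,0,139,0],[15,0,0,139,0],[15,20,1,139,0],[15,45,3,139,0],[15,70,5,139,0],[15,89,6,139,0],[15,89,6,139,0]]
  ]
}}

```text
clock: 15.2
tcp_pos: [0.5416, -0.393, 0.1944]
tool_rot: [-0.0, 0.987, 0.158, -0.0]
ft_force: [-0.8, -0.2, -1.3]
width: 0.021
grasp_force: 40.0
```

Call:
{"op": "move_arm", "data": {
  "rows": [
    [[15,0,0,0,0],[15,0,0,8,0],[15,0,0,13,0],[15,0,0,14,0],[15,0,0,14,0]]
  ]
}}

```text
clock: 15.82
tcp_pos: [0.5398, -0.3939, 0.1808]
tool_rot: [-0.0, 0.988, 0.157, -0.0]
ft_force: [0.3, 0.4, -1.1]
width: 0.0209
grasp_force: 40.0
```

```bash
python3 -c "
from h import *
print(cupdiff('t7.png'), cupdiff('s7.png','pics/side0.png','side',(300,55,400,150)));s=ctrl.sense();print(s['clock'],s['tcp_pos'],s['ft_force'])
f=lambda im,x,y,w,h,k:cv2.resize(im[y:y+h,x:x+w],None,fx=k,fy=k,interpolation=2)
t=cv2.imread('pics/t7.png');s_=cv2.imread('pics/s7.png')
a=np.hstack([f(t,130,190,110,90,3.6)[:,:400],f(s_,300,60,100,90,3.6)])
b=np.hstack([f(s_,230,280,190,120,2.1)[:,:400],f(t,440,160,100,70,3.6)]) 
cv2.imwrite('pics/c7.png',np.vstack([a[:,:756],b[:,:756]]));print(a.shape,b.shape)
"
```

```text
961 275
15.925 [ 0.54002953 -0.39388487  0.18105919] [-0.28814008  0.64922968 -0.79159014]
(324, 756, 3) (252, 759, 3)
```

View pics/c7.png

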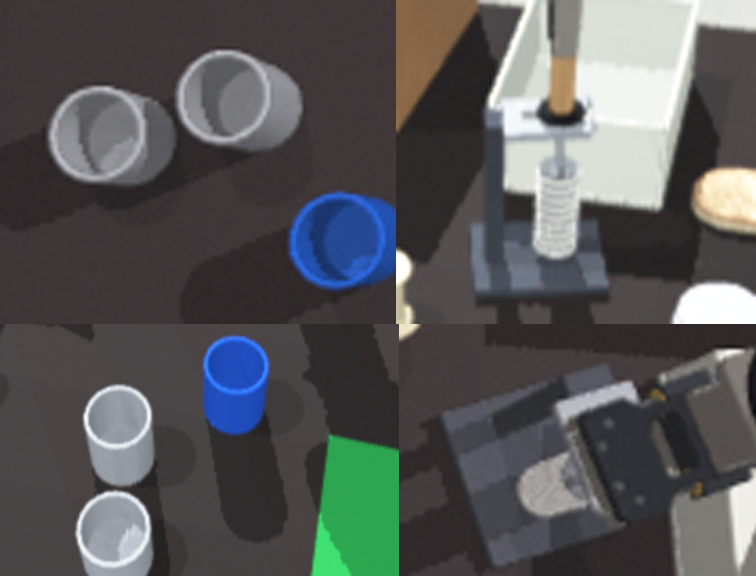

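The brush hangs in the fork. The middle cup has been knocked towards the short one, with its rim now at top px (192,217), and the short cup's rim is at (157,227). I release the brush, rise and recompute.

Call:
{"op": "move_arm", "data": {
  "rows": [
    [[15,0,0,1,0],[50,0,0,1,0],[50,0,0,1,0],[50,0,0,1,0],[50,0,0,-40,0],[50,0,0,-100,0],[50,0,0,-140,0],[50,0,0,-140,0]]
  ]
}}

```text
clock: 16.92
tcp_pos: [0.5415, -0.3948, 0.3251]
tool_rot: [0.002, 0.988, 0.157, 0.002]
ft_force: [0.0, -0.5, -0.3]
width: 0.0501
grasp_force: 0.0
```

```bash
python3 -c "
from h import *
np.set_printoptions(precision=4,suppress=True)
m=at('top',cr(224,97.5,3.6,130,190),.085);c=at('top',cr(98,135,3.6,130,190),.065);print(m,c,m-c,np.linalg.norm((m-c)[:2]),proj('side',m),proj('side',c))
s=ctrl.sense();print(s['clock'],s['tcp_pos'],s['width'],s['q'])
print(rel(*((m-s['tcp_pos'])*1000)))
im=viewer.get_image('side');cv2.imwrite('pics/s8.png',im)
r=cv2.imread('pics/side0.png');d=cv2.absdiff(im,r)[70:150,310:370].max(2)>40;print('stand diff',d.sum())
"
```

```text
[0.5199 0.3379 0.085 ] [0.4979 0.4308 0.065 ] [ 0.022  -0.0929  0.02  ] 0.0954404188306341 [285.8906 323.8814] [284.0595 377.0318]
16.925 [ 0.5415 -0.3948  0.3251] 0.05006321216717241 [-0.6323  0.3254  1.3466  0.      1.4628  0.6227]
[ 206.1 -704.5  237. ]
stand diff 34
```

Call:
{"op": "move_arm", "data": {
  "rows": [
    [[88,9,-30,0,-5],[88,25,-86,0,-15],[88,41,-142,0,-25],[88,58,-198,0,-35],[88,74,-254,0,-45],[88,90,-310,0,-55],[88,107,-366,0,-65],[88,123,-422,0,-75],[88,140,-478,0,-85],[88,156,-534,0,-85]]
  ]
}}

```text
clock: 18.23
tcp_pos: [0.5213, 0.1639, 0.319]
tool_rot: [-0.001, 0.621, 0.784, -0.001]
ft_force: [1.2, 0.8, 0.5]
width: 0.0879
grasp_force: 0.0
```

```bash
cat >> h.py <<'E'
def go(x,y,z):
    s=ctrl.sense();T=rot(s['tool_rot']).apply([1,0,0]);print(s['clock'],s['tcp_pos'].round(4),'yaw',np.degrees(np.arctan2(T[1],T[0])).round(2),'w',s['width'],'->',rel(*((np.array([x,y,z])-s['tcp_pos'])*1000)))
E
python3 -c "
from h import *
go(.5199,.3379,.2)"
```

```text
18.225 [0.5213 0.1639 0.319 ] yaw 103.24 w 0.08791962493691849 -> [169.7  38.8 118.9]
```

Call:
{"op": "move_arm", "data": {
  "rows": [
    [[88,50,10,0,0],[88,105,22,0,0],[88,150,32,20,0],[88,172,37,60,0],[88,172,37,120,0],[88,172,37,120,0],[88,172,37,120,0],[88,172,37,120,0]]
  ]
}}

```text
clock: 19.23
tcp_pos: [0.5209, 0.3387, 0.2035]
tool_rot: [0.001, 0.622, 0.783, 0.002]
ft_force: [-0.3, 0.5, -0.8]
width: 0.0881
grasp_force: 0.0
```

```bash
python3 -c "
from h import *
go(.5199,.3379,.05)
im=viewer.get_image('side');cv2.imwrite('pics/s9.png',im)
cv2.imwrite('pics/s9c.png',cv2.resize(im[240:400,190:390],None,fx=3,fy=3))
print(cv2.absdiff(im,cv2.imread('pics/s7.png'))[360:400,260:310].max(2).__gt__(40).sum())
"
```

```text
19.225 [0.5209 0.3387 0.2035] yaw 103.07 w 0.08808118084523818 -> [ -0.7  -1.7 153.5]
0
```

View pics/s9c.png

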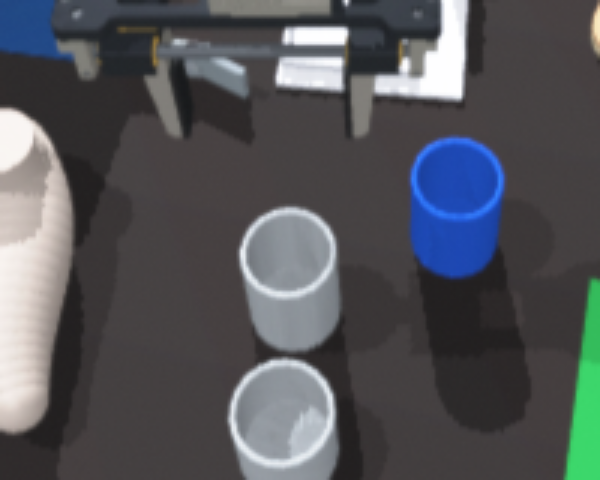

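Both cups are where computed, with the mid rim at side px (286,324). Next I descend and grip.

Call:
{"op": "move_arm", "data": {
  "rows": [
    [[88,-1,-2,50,0],[88,-1,-2,100,0],[88,-1,-2,140,0],[88,-1,-2,153,0],[88,-1,-2,153,0],[55,-1,-2,153,0],[55,-1,-2,153,0],[55,-1,-2,153,0],[55,-1,-2,153,0],[55,-1,-2,153,0]]
  ],
  "squeeze": 25
}}

```text
clock: 20.52
tcp_pos: [0.5178, 0.3368, 0.048]
tool_rot: [-0.0, 0.622, 0.783, 0.0]
ft_force: [0.6, 0.3, 0.6]
width: 0.0551
grasp_force: 0.0
```

Call:
{"op": "move_arm", "data": {
  "rows": [
    [[55,0,0,0,0],[55,0,0,-30,0],[55,0,0,-80,0],[55,0,0,-110,0],[55,0,0,-110,0],[55,0,0,-110,0]]
  ]
}}

```text
clock: 21.28
tcp_pos: [0.5172, 0.3364, 0.1568]
tool_rot: [-0.0, 0.622, 0.783, -0.001]
ft_force: [-0.8, 0.6, -0.1]
width: 0.0552
grasp_force: 0.0
```

```bash
python3 -c "
from h import *
im=viewer.get_image('top');cv2.imwrite('pics/t10.png',im)
print(cv2.absdiff(im,cv2.imread('pics/top0.png'))[170:255,262:385].max(2).__gt__(40).sum())
th=np.radians(7.2);o=np.array([.5305,.0186]);Rm=np.array([[np.cos(th),-np.sin(th)],[np.sin(th),np.cos(th)]])
for p in([.017,.045],[.017,-.045],[.017,.05]):
  print(p,o+Rm@p)
x=o+Rm@[.017,-.05]
go(x[0],x[1],.161)
"
```

```text
0
[0.017, 0.045] [0.54172595 0.06537583]
[0.017, -0.045] [ 0.55300595 -0.0239145 ]
[0.017, 0.05] [0.54109929 0.0703364 ]
21.325 [0.5169 0.3362 0.1564] yaw 103.1 w 0.055186802596883903 -> [-363.9  -47.    -4.3]
```

No grip: the fingers closed to 55 mm with no force. I'll look.

```bash
python3 -c "
from h import *
im=viewer.get_image('side');cv2.imwrite('pics/s11.png',im);t=cv2.imread('pics/t10.png')
a=cv2.resize(im[240:400,190:390],None,fx=2,fy=2);b=cv2.resize(t[160:280,130:280],None,fx=2.6667,fy=2.6667)
cv2.imwrite('pics/s11c.png',np.hstack([a,b]))
"
```

```text
(no output)
```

View pics/s11c.png

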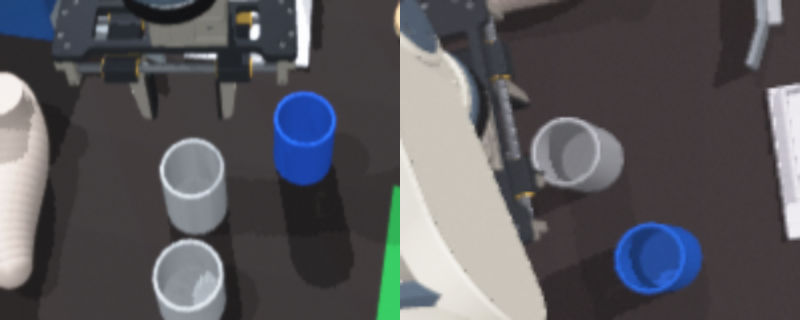

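```bash
python3 -c "
from h import *
s=ctrl.sense()
print(s['width'],s['tcp_pos'],s['grasp_force'])
print('s9 tcp',proj('side',[.5209,.3387,.2035]),'fingers',[proj('side',np.array([.5209,.3387,.2035])+k*.046*np.array([.973,.23,0])) for k in(-1,1)])
print('s11 tcp',proj('side',s['tcp_pos']),[proj('side',s['tcp_pos']+k*.03*np.array([.973,.23,0])) for k in(-1,1)])
print(proj('top',s['tcp_pos']))
# refine cup from both views
print(tri((192.2,217.4),(286.3,324)))
"
```

```text
0.05490501327822768 [0.51686378 0.33617438 0.15624078] 0.0
s9 tcp [280.86342758 292.96669136] fingers [array([306.74449422, 292.83319671]), array([255.03939917, 293.09989181])]
s11 tcp [285.21042869 305.45901004] [array([301.32523474, 305.38449372]), array([269.11775016, 305.53342404])]
[183.01694108 214.99467083]
(array([0.51876542, 0.33746187, 0.08394047]), np.float64(0.0009297460936403393))
```

```bash
python3 -c "
from h import *
print(tri((179.1,212.5),(284,298.5)))
im=cv2.imread('pics/s11.png')
a=cv2.resize(im[260:320,240:330],None,fx=5,fy=5,interpolation=2);b=cv2.resize(cv2.imread('pics/t10.png')[180:260,150:220],None,fx=5,fy=5,interpolation=2)
o=np.zeros((400,800,3),np.uint8);o[:300,:450]=a;o[:400,450:800]=b;cv2.imwrite('pics/tip.png',o)
"
```

```text
(array([0.51862011, 0.33641104, 0.18168157]), np.float64(0.0025236275907770697))
```

View pics/tip.png

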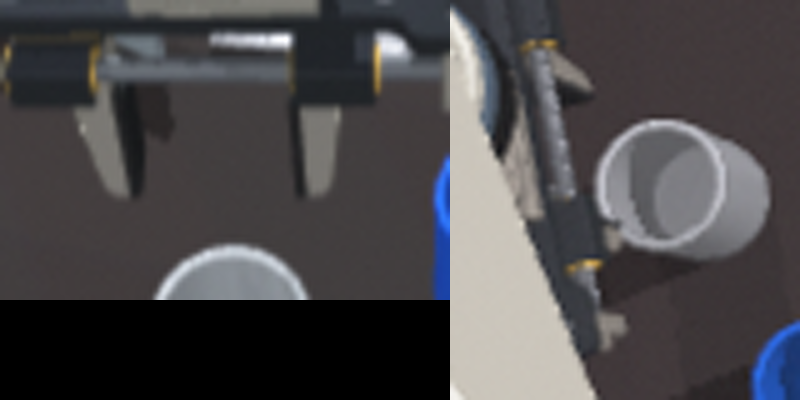

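The tips triangulate about 20 mm above the TCP reading, so the fingers closed above the rim. The cup has not moved, so I go lower.

Call:
{"op": "move_arm", "data": {
  "rows": [
    [[88,1,3,0,0],[88,1,3,0,0],[88,1,3,0,0],[88,1,3,40,0],[88,1,3,80,0],[88,1,3,110,0],[88,1,3,125,0],[88,1,3,136,0],[88,1,3,136,0],[88,1,3,136,0]]
  ]
}}

```text
clock: 22.62
tcp_pos: [0.5211, 0.3388, 0.0229]
tool_rot: [0.0, 0.622, 0.783, 0.001]
ft_force: [-0.5, -0.1, 0.2]
width: 0.088
grasp_force: 0.0
```

Call:
{"op": "move_arm", "data": {
  "rows": [
    [[70,0,0,0,0],[50,0,0,0,0],[50,0,0,0,0],[50,0,0,0,0],[50,0,0,0,0],[50,0,0,0,0]]
  ],
  "squeeze": 25
}}

```text
clock: 23.38
tcp_pos: [0.5206, 0.3385, 0.0222]
tool_rot: [0.0, 0.622, 0.783, 0.0]
ft_force: [-0.0, -0.7, 4.7]
width: 0.062
grasp_force: 25.0
```

Gripped. I lift and carry it to the tray at (0.553,-0.024).

Call:
{"op": "move_arm", "data": {
  "rows": [
    [[50,0,0,-15,0],[50,0,0,-50,0],[50,0,0,-90,0],[50,-40,-6,-90,0],[50,-90,-13,-90,0],[50,-140,-20,-90,0],[50,-190,-27,-90,0],[50,-240,-34,-90,0],[50,-290,-41,-90,0],[50,-335,-48,-90,0]]
  ]
}}

```text
clock: 24.62
tcp_pos: [0.5496, -0.0005, 0.1125]
tool_rot: [0.0, 0.622, 0.783, 0.0]
ft_force: [-0.8, 0.3, -2.0]
width: 0.0624
grasp_force: 25.0
```

Call:
{"op": "move_arm", "data": {
  "rows": [
    [[50,-25,-3,0,0],[50,-25,-3,0,0],[50,-25,-3,0,0]]
  ]
}}

```text
clock: 25.0
tcp_pos: [0.5522, -0.0233, 0.1121]
tool_rot: [-0.0, 0.622, 0.783, 0.0]
ft_force: [0.0, -0.4, -1.5]
width: 0.0623
grasp_force: 25.0
```

```bash
python3 -c "
from h import *
go(.553,-.0239,.029)
im=viewer.get_image('side');cv2.imwrite('pics/s12.png',im)
x=ctrl.sense()['tcp_pos'];b=x[2]-.0222
for z in(b,b+.085):print(z,[proj('side',[x[0]+k*.032*np.cos(t),x[1]+k*.032*np.sin(t),z]).round(1) for k,t in((0,0),(1,np.pi/2),(1,0),(1,np.pi))])
# rows of steel-coloured pixels around the column of the cup
p=proj('side',[x[0],x[1],b]);c=int(p[0]);print([ (r,im[r,c].tolist()) for r in range(150,260,4)])
d=cv2.absdiff(im,cv2.imread('pics/s7.png'))[360:400,255:315].max(2)>40;print(d.sum())
"
```

```text
25.0 [ 0.5522 -0.0233  0.1121] yaw 103.07 w 0.06231924264350487 -> [-0.8  0.6 83.1]
0.08980975615656282 [array([312.8, 191.8]), array([309.8, 200.8]), array([300.7, 189.9]), array([325. , 193.8])]
0.17480975615656283 [array([312.1, 167.4]), array([308.9, 176.3]), array([299.3, 165.5]), array([325.1, 169.3])]
[(150, [79, 77, 78]), (154, [78, 77, 83]), (158, [149, 144, 142]), (162, [167, 160, 154]), (166, [167, 160, 154]), (170, [167, 160, 153]), (174, [174, 167, 160]), (178, [164, 156, 151]), (182, [164, 156, 150]), (186, [163, 156, 150]), (190, [162, 156, 149]), (194, [161, 154, 148]), (198, [161, 154, 148]), (202, [255, 255, 255]), (206, [255, 255, 255]), (210, [255, 255, 255]), (214, [255, 255, 255]), (218, [255, 255, 255]), (222, [255, 255, 255]), (226, [255, 255, 255]), (230, [255, 255, 255]), (234, [255, 255, 255]), (238, [249, 245, 244]), (242, [245, 240, 239]), (246, [244, 240, 238]), (250, [244, 240, 238]), (254, [244, 239, 237]), (258, [243, 238, 236])]
0
```

The carried cup's lower edge is at row 200, as predicted. I lower and release it.

Call:
{"op": "move_arm", "data": {
  "rows": [
    [[50,-1,1,40,0],[50,-1,1,70,0],[50,-1,1,80,0],[50,-1,1,83,0],[50,-1,1,83,0],[66,-1,1,83,0],[80,-1,1,83,0],[80,-1,1,83,0],[80,-1,1,83,0],[80,-1,1,60,0]]
  ]
}}

```text
clock: 26.3
tcp_pos: [0.5521, -0.0245, 0.0508]
tool_rot: [-0.001, 0.622, 0.783, -0.001]
ft_force: [0.9, -0.2, -0.4]
width: 0.0801
grasp_force: 0.0
```

Call:
{"op": "move_arm", "data": {
  "rows": [
    [[88,0,0,-60,0],[88,0,0,-120,0],[88,0,0,-120,0],[88,0,0,-120,0]]
  ]
}}

```text
clock: 26.8
tcp_pos: [0.5532, -0.0245, 0.1715]
tool_rot: [-0.0, 0.622, 0.783, -0.0]
ft_force: [-0.6, -0.1, -0.1]
width: 0.0882
grasp_force: 0.0
```

```bash
python3 -c "
from h import *
go(.4983,.4310,.2)
im=viewer.get_image('side');cv2.imwrite('pics/s13.png',im);t=viewer.get_image('top');cv2.imwrite('pics/t13.png',t)
d=cv2.absdiff(im,cv2.imread('pics/s7.png'))[340:400,255:315].max(2)>40;print(d.sum())
X=[.552,-.0235]
print('rim side',proj('side',X+[.091]),'bottom',proj('side',X+[.006]),'top rim',proj('top',X+[.091]))
"
```

```text
26.8 [ 0.5532 -0.0245  0.1715] yaw 103.09 w 0.0881626651464396 -> [456.1  49.7 -28.5]
425
rim side [312.91331798 191.3757786 ] bottom [313.50049714 213.218557  ] top rim [338.76841817 200.06379676]
```

Call:
{"op": "move_arm", "data": {
  "rows": [
    [[88,35,4,-28,0],[88,90,10,-28,0],[88,150,16,-28,0],[88,210,23,-28,0],[88,270,29,-28,0],[88,330,36,-28,0],[88,390,43,-28,0],[88,435,48,-28,0],[88,456,50,-28,0],[88,456,50,-28,0]]
  ]
}}

```text
clock: 28.15
tcp_pos: [0.4983, 0.431, 0.1984]
tool_rot: [-0.0, 0.621, 0.784, -0.001]
ft_force: [-0.4, -1.0, 0.1]
width: 0.0879
grasp_force: 0.0
```

```bash
python3 -c "
from h import *
go(.4983,.4310,.04)
im=viewer.get_image('side');cv2.imwrite('pics/s14.png',im)
d=cv2.absdiff(im,cv2.imread('pics/s7.png'))[360:400,255:315].max(2)>40;print(d.sum())
d=cv2.absdiff(im,cv2.imread('pics/side0.png'))[100:330,250:360].max(2)>40;print(d.sum())
t=cv2.imread('pics/t13.png')
g=cv2.inRange(cv2.cvtColor(im,cv2.COLOR_BGR2GRAY),215,255)
f=lambda im,x,y,w,h,k:cv2.resize(im[y:y+h,x:x+w],None,fx=k,fy=k,interpolation=2)
cv2.imwrite('pics/c14.png',np.hstack([np.vstack([f(im,250,160,125,95,3.2)[:300,:400],f(im,250,310,125,90,3.2)[:288,:400]]),np.vstack([f(t,250,160,125,95,3.2)[:300,:400],f(im,300,55,125,90,3.2)[:288,:400]])]))
"
```

```text
28.15 [0.4983 0.431  0.1984] yaw 103.18 w 0.08790999467189878 -> [  0.2   0.3 158.4]
0
15362
```

View pics/c14.png

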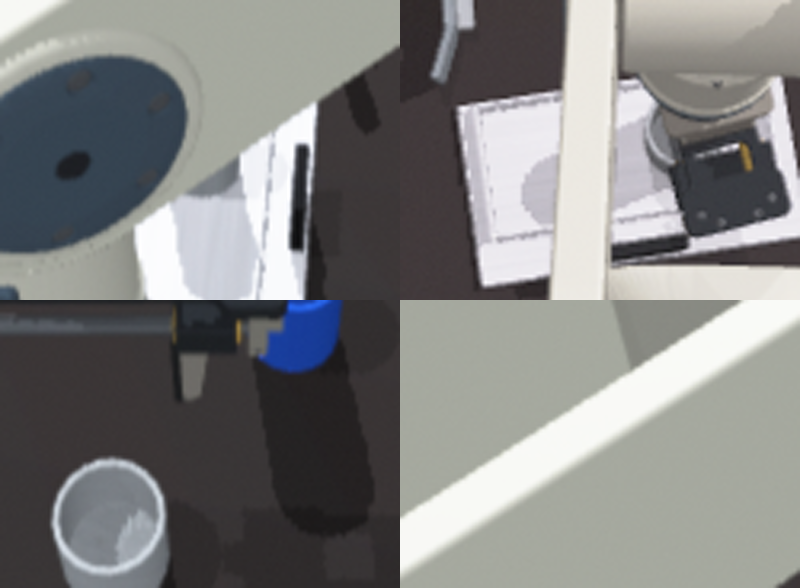

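The short cup is unchanged, with its rim at side px (284,378). The mid cup stands on the tray. I descend slowly on the short cup.

Call:
{"op": "move_arm", "data": {
  "rows": [
    [[88,0,0,50,0],[88,0,0,100,0],[88,0,0,140,0],[88,0,0,165,0],[88,0,0,175,0],[88,0,0,180,0],[88,0,0,184,0],[88,0,0,188,0],[88,0,0,188,0]]
  ]
}}

```text
clock: 29.32
tcp_pos: [0.499, 0.4311, 0.0121]
tool_rot: [0.0, 0.622, 0.783, 0.0]
ft_force: [0.4, 0.1, 0.3]
width: 0.0884
grasp_force: 0.0
```

Call:
{"op": "move_arm", "data": {
  "rows": [
    [[70,0,0,0,0],[50,0,0,0,0],[50,0,0,0,0],[50,0,0,0,0],[50,0,0,0,0],[50,0,0,0,0]]
  ],
  "squeeze": 25
}}

```text
clock: 30.08
tcp_pos: [0.499, 0.431, 0.012]
tool_rot: [-0.0, 0.622, 0.783, 0.0]
ft_force: [-1.4, -0.7, 2.8]
width: 0.0642
grasp_force: 25.0
```

Call:
{"op": "move_arm", "data": {
  "rows": [
    [[50,0,0,-15,0],[50,0,0,-50,0],[50,0,0,-90,0],[50,-40,-5,-90,0],[50,-95,-11,-90,0],[50,-150,-17,-90,0],[50,-205,-23,-90,0],[50,-260,-30,-90,0],[50,-315,-36,-90,0],[50,-350,-40,-90,0]]
  ]
}}

```text
clock: 31.32
tcp_pos: [0.5394, 0.0786, 0.1027]
tool_rot: [0.0, 0.622, 0.783, 0.0]
ft_force: [0.0, 0.5, -2.4]
width: 0.0645
grasp_force: 25.0
```

Call:
{"op": "move_arm", "data": {
  "rows": [
    [[50,-16,-2,0,0],[50,-16,-2,0,0],[50,-16,-2,0,0],[50,-16,-2,0,0]]
  ]
}}

```text
clock: 31.82
tcp_pos: [0.5409, 0.0661, 0.1019]
tool_rot: [-0.0, 0.621, 0.784, 0.0]
ft_force: [-0.5, 0.1, -1.9]
width: 0.0643
grasp_force: 25.0
```

```bash
python3 -c "
from h import *
go(.5417,.0654,.0195)
im=viewer.get_image('side');cv2.imwrite('pics/s15.png',im)
x=ctrl.sense()['tcp_pos'];b=x[2]-.012
p=proj('side',[x[0],x[1]+.033,b]);c=int(round(proj('side',[x[0],x[1],b])[0]));print('exp bottom row',p,c,[(r,int(im[r,c].mean())) for r in range(int(p[1])-14,int(p[1])+12,2)])
p=proj('side',[x[0],x[1]-.033,b+.065]);print('rim far',p)
"
```

```text
31.825 [0.5409 0.0661 0.1019] yaw 103.18 w 0.06434217007513465 -> [-0.9  0.7 82.4]
exp bottom row [305.34480299 228.77967434] 309 [(214, 164), (216, 163), (218, 165), (220, 164), (222, 161), (224, 163), (226, 162), (228, 185), (230, 240), (232, 241), (234, 241), (236, 241), (238, 242)]
rim far [311.38324138 190.0601125 ]
```

The cup's lower edge is at row 228, as predicted. I lower and release it.

Call:
{"op": "move_arm", "data": {
  "rows": [
    [[50,0,0,40,0],[50,0,0,70,0],[50,0,0,79,0],[50,0,0,83,0],[50,0,0,83,0],[66,0,0,83,0],[80,0,0,83,0],[80,0,0,83,0],[80,0,0,83,0],[80,0,0,60,0]]
  ]
}}

```text
clock: 33.12
tcp_pos: [0.5395, 0.0648, 0.0408]
tool_rot: [-0.001, 0.622, 0.783, -0.001]
ft_force: [0.9, -0.1, 0.5]
width: 0.08
grasp_force: 0.0
```

Call:
{"op": "move_arm", "data": {
  "rows": [
    [[60,0,0,-60,0],[60,0,0,-110,0],[60,-50,-30,-110,0],[60,-70,-80,-110,0],[60,-70,-140,-110,0],[60,-70,-200,-110,0],[60,-70,-250,-110,0],[60,-70,-250,-110,0]]
  ]
}}

```text
clock: 34.12
tcp_pos: [0.3102, -0.0601, 0.1516]
tool_rot: [-0.0, 0.623, 0.783, -0.0]
ft_force: [0.9, 0.5, -0.3]
width: 0.0601
grasp_force: 0.0
```

```bash
python3 -c "
from h import *
go(.4686,.010,.15)
for n in('side','top'):
  im=viewer.get_image(n);cv2.imwrite('pics/%s16.png'%n,im)
  # tray outline / handle: dark pixels surrounded by white, bright rims
  h=(im.max(2)<70).astype(np.uint8)
  if n=='top': roi=(300,225,350,250)
  else: roi=(330,195,360,245)
  x0,y0,x1,y1=roi;nn,l,st,ce=cv2.connectedComponentsWithStats(h[y0:y1,x0:x1]);print(n,[(st[i].tolist(),ce[i]+[x0,y0]) for i in range(1,nn) if st[i][4]>15])
  r=cv2.imread('pics/%s0.png'%n);d=cv2.absdiff(im,r).max(2)>40
  b=(440,160,530,230) if n=='top' else (310,60,370,150);print('brush diff',d[b[1]:b[3],b[0]:b[2]].sum())
  X=[(.5525,-.024,.006,.085),(.5411,.066,.006,.065)]
  for x,y,z,hh in X: print(n,'exp rim',proj(n,[x,y,z+hh]),'exp bottom',proj(n,[x,y,z]))
"
```

```text
34.125 [ 0.3102 -0.0601  0.1516] yaw 103.0 w 0.06007391781376109 -> [ 32.6 170.1   1.5]
side [([11, 12, 5, 31, 79], array([343.03797468, 223.87341772])), ([17, 32, 5, 18, 66], array([348.53030303, 236.98484848]))]
brush diff 39
side exp rim [312.76951666 191.20858781] exp bottom [313.36425409 213.05227167]
side exp rim [308.80985706 223.37521804] exp bottom [309.46429533 239.64071191]
top [([13, 9, 26, 8, 111], array([325.62162162, 237.35135135])), ([0, 14, 50, 11, 345], array([328.09565217, 245.5884058 ]))]
brush diff 27
top exp rim [338.96642974 199.8573051 ] exp bottom [337.9072936 204.2252541]
top exp rim [302.78098813 206.29732614] exp bottom [304.02868416 209.27661727]
```

```bash
python3 -c "
from h import *
h=at('top',(325.6,237.3),.06);print('handle',h, at('side',(343,223.5),.06))
go(h[0],h[1],.12)
for n,b in(('side',(280,170,345,270)),('top',(270,180,375,245))):
  im=cv2.imread('pics/%s16.png'%n);g=im.max(2);m=((g>100)&(g<195)).astype(np.uint8)[b[1]:b[3],b[0]:b[2]]
  k,l,st,ce=cv2.connectedComponentsWithStats(m);print(n,[((st[i][:2]+b[:2]).tolist(),st[i][2:].tolist()) for i in range(1,k) if st[i][4]>80])
for x,y,hh,r in((.5525,-.024,.085,.032),(.5411,.066,.065,.033)):
  for n in('side','top'):
    P=np.array([proj(n,[x+r*np.cos(a),y+r*np.sin(a),.006+z]) for a in np.arange(0,6.28,.1) for z in(0,hh)]);print('exp',n,P.min(0).round(),np.ptp(P,0).round())
"
```

```text
handle [0.4632482  0.01083178 0.06      ] [0.46082471 0.0389531  0.06      ]
34.225 [ 0.3141 -0.0601  0.1524] yaw 103.04 w 0.060148378707879285 -> [ 35.5 161.2  32.7]
side [([280, 172], [18, 13, 165]), ([302, 184], [21, 15, 242]), ([301, 194], [24, 25, 356]), ([297, 215], [23, 17, 303]), ([297, 228], [26, 21, 367])]
top [([326, 188], [25, 32, 536]), ([291, 195], [29, 37, 774]), ([304, 232], [39, 13, 91])]
exp side [300. 182.] [25. 40.]
exp top [326. 187.] [26. 29.]
exp side [295. 213.] [27. 37.]
exp top [290. 193.] [27. 28.]
```

Both cups' outlines match the expected spots on the tray. Now to the handle.

Call:
{"op": "move_arm", "data": {
  "rows": [
    [[32,10,45,0,3],[32,22,100,0,6],[32,32,145,0,6],[32,35,162,0,6],[32,35,162,20,6],[32,35,162,32,6],[32,35,162,32,6],[32,35,162,32,6]]
  ]
}}

```text
clock: 35.22
tcp_pos: [0.4633, 0.0107, 0.1203]
tool_rot: [0.0, 0.662, 0.749, 0.0]
ft_force: [-0.7, -0.4, 1.1]
width: 0.032
grasp_force: 0.0
```

```bash
python3 -c "
from h import *
go(.4645,.0105,.014)
im=viewer.get_image('side');print(proj('side',ctrl.sense()['tcp_pos']+[0,0,.02]));cv2.imwrite('pics/s17.png',im)"
```

```text
35.225 [0.4633 0.0107 0.1203] yaw 97.08 w 0.03197994017556742 -> [ -0.4   1.1 106.3]
[345.22872133 192.77950851]
```

Call:
{"op": "move_arm", "data": {
  "rows": [
    [[32,0,1,40,0],[32,0,1,75,0],[32,0,1,95,0],[32,0,1,103,0],[32,0,1,106,0],[32,0,1,106,0],[5,0,1,106,0],[5,0,1,106,0],[5,0,1,106,0],[5,0,1,106,0]]
  ],
  "squeeze": 25
}}

```text
clock: 36.52
tcp_pos: [0.4646, 0.0111, 0.0143]
tool_rot: [0.0, 0.662, 0.75, 0.0]
ft_force: [-0.6, 0.2, 6.7]
width: 0.0116
grasp_force: 25.0
```

The handle is held. I align with the dryer axis and slide gently.

Call:
{"op": "move_arm", "data": {
  "rows": [
    [[5,-1,5,0,1],[5,-2,10,0,2.2],[5,-3,16,0,3.4],[5,-3,23,0,3.4],[5,-4,32,0,3.4],[5,-4,42,0,3.4],[5,-5,52,0,3.4],[5,-5,60,0,3.4],[5,-5,65,0,3.4],[5,-5,65,0,3.4]]
  ]
}}

```text
clock: 37.78
tcp_pos: [0.5289, 0.0141, 0.0143]
tool_rot: [-0.0, 0.684, 0.729, -0.0]
ft_force: [-3.5, 0.9, 9.7]
width: 0.0114
grasp_force: 25.0
```

Call:
{"op": "move_arm", "data": {
  "rows": [
    [[5,0,3,0,0],[5,0,9,0,0],[5,-1,17,0,0],[5,-1,25,0,0],[5,-2,33,0,0],[5,-2,41,0,0],[5,-2,49,0,0],[5,-3,56,0,0],[5,-3,60,0,0],[5,-3,60,0,0]]
  ]
}}

```text
clock: 39.02
tcp_pos: [0.5888, 0.0149, 0.0143]
tool_rot: [-0.0, 0.684, 0.73, -0.0]
ft_force: [-3.9, 0.1, 8.8]
width: 0.0113
grasp_force: 25.0
```

```bash
python3 -c "
from h import *
go(.6008,.0184,.014);print(ctrl.sense()['ft_force'],ctrl.sense()['torque'])"
```

```text
39.025 [0.5888 0.0149 0.0143] yaw 93.69 w 0.011258077425087581 -> [ 2.7 12.2  0.3]
[-3.9419921   0.05985561  8.81881233] [-0.06786553  0.54600356  0.02527887]
```

Call:
{"op": "move_arm", "data": {
  "rows": [
    [[5,1,3,0,0],[5,2,6,0,0],[5,2,9,0,0],[5,2,12,0,0],[5,2,13,0,0],[5,2,13,0,0],[5,2,13,0,0]]
  ]
}}

```text
clock: 39.9
tcp_pos: [0.601, 0.0177, 0.0143]
tool_rot: [-0.001, 0.684, 0.729, -0.001]
ft_force: [-5.3, 0.1, 10.9]
width: 0.0111
grasp_force: 25.0
```

Call:
{"op": "move_arm", "data": {
  "rows": [
    [[5,0,1,0,0],[5,0,2,0,0],[5,0,3,0,0],[5,0,3,0,0]]
  ]
}}

```text
clock: 40.4
tcp_pos: [0.6039, 0.0179, 0.0143]
tool_rot: [-0.001, 0.684, 0.729, -0.001]
ft_force: [-6.9, -0.5, 10.6]
width: 0.0113
grasp_force: 25.0
```

Not stopped yet, so I push in small steps until the back stop is felt.

Call:
{"op": "move_arm", "data": {
  "rows": [
    [[5,0,1,0,0],[5,0,2,0,0],[5,0,3,0,0],[5,0,3,0,0]]
  ]
}}

```text
clock: 40.9
tcp_pos: [0.6041, 0.0178, 0.0142]
tool_rot: [-0.003, 0.684, 0.73, -0.003]
ft_force: [-13.4, -2.1, 18.4]
width: 0.0114
grasp_force: 25.0
```

Call:
{"op": "move_arm", "data": {
  "rows": [
    [[5,0,1,0,0],[5,0,2,0,0],[5,0,2,0,0]]
  ]
}}

```text
clock: 41.28
tcp_pos: [0.604, 0.0178, 0.0141]
tool_rot: [-0.004, 0.684, 0.73, -0.004]
ft_force: [-21.0, -1.9, 25.5]
width: 0.0112
grasp_force: 25.1
```

The back stop was reached at x = 0.604. I relax, release and rise.

Call:
{"op": "move_arm", "data": {
  "rows": [
    [[5,0,-3,0,0],[5,0,-5,0,0],[5,0,-5,0,0],[30,0,-5,0,0],[30,0,-5,0,0],[30,0,-5,0,0],[30,0,-5,-30,0],[30,0,-5,-80,0],[30,0,-60,-110,0],[30,0,-120,-110,0]]
  ]
}}

```text
clock: 42.52
tcp_pos: [0.4914, 0.0106, 0.126]
tool_rot: [0.002, 0.684, 0.73, 0.002]
ft_force: [0.1, 0.1, -0.7]
width: 0.0299
grasp_force: 0.0
```

Call:
{"op": "move_arm", "data": {
  "rows": [
    [[30,0,-50,0,0],[30,0,-100,0,0],[30,0,-130,0,0],[30,0,-130,0,0],[30,0,-130,0,0]]
  ]
}}

```text
clock: 43.15
tcp_pos: [0.3624, 0.0023, 0.1244]
tool_rot: [0.001, 0.684, 0.729, 0.001]
ft_force: [-0.2, -0.2, 1.4]
width: 0.0298
grasp_force: 0.0
```

```bash
python3 -c "
from h import *
go(.6,.018,.014)
# tray home: use contact: handle .604 -> tray origin
th=np.radians(3.8);o=np.array([.604,.0178])+.066*np.array([np.cos(th),np.sin(th)]);print('tray',o)
t=viewer.get_image('top');im=viewer.get_image('side');cv2.imwrite('pics/t20.png',t);cv2.imwrite('pics/s20.png',im)
for n,i in(('top',t),('side',im)):
  d=cv2.absdiff(i,cv2.imread('pics/%s0.png'%n)).max(2)>40;b=(440,160,530,230) if n=='top' else (310,60,370,150);print('brush diff',d[b[1]:b[3],b[0]:b[2]].sum())
  for lx,ly,hh,r in((.017,-.045,.085,.032),(.017,.045,.065,.033)):
    c=o+np.array([[np.cos(th),-np.sin(th)],[np.sin(th),np.cos(th)]])@[lx,ly]
    P=np.array([proj(n,[c[0]+r*np.cos(a),c[1]+r*np.sin(a),.006+z]) for a in np.arange(0,6.28,.1) for z in(0,hh)]);lo=P.min(0).astype(int);sz=np.ptp(P,0)
    print('exp',n,lo,sz.round())
    x0,y0=lo-12;x1,y1=lo+sz.astype(int)+12
    g=i.max(2);m=((g>100)&(g<195)).astype(np.uint8)[y0:y1,x0:x1];k,l,st,ce=cv2.connectedComponentsWithStats(m);print([((st[j][:2]+[x0,y0]).tolist(),st[j][2:].tolist()) for j in range(1,k) if st[j][4]>80])
h=at('top',(0,0),.06)
m=(t.max(2)<60).astype(np.uint8);x0,y0=(proj('top',[.604,.0178,.06])-[35,14]).astype(int);k,l,st,ce=cv2.connectedComponentsWithStats(m[y0:y0+28,x0:x0+70]);print([(st[j].tolist(),at('top',ce[j]+[x0,y0],.06)) for j in range(1,k) if st[j][4]>40])
"
```

```text
43.15 [0.3624 0.0023 0.1244] yaw 93.68 w 0.029781881050261243 -> [  0.4 237.9 110.9]
tray [0.6698549  0.02217408]
brush diff 24
exp top [323 133] [26. 32.]
[([311, 121], [49, 10, 240]), ([311, 130], [49, 47, 1250])]
exp top [288 138] [27. 31.]
[([276, 126], [50, 7, 217]), ([276, 133], [50, 47, 1420])]
brush diff 97
exp side [249 175] [27. 39.]
[([237, 163], [51, 58, 864]), ([269, 175], [19, 9, 96]), ([251, 177], [21, 13, 217]), ([242, 206], [23, 16, 280]), ([242, 215], [27, 11, 84])]
exp side [240 204] [29. 36.]
[([228, 192], [21, 52, 440]), ([250, 192], [26, 21, 360]), ([242, 206], [23, 16, 280]), ([242, 215], [27, 25, 389])]
[([23, 13, 26, 8, 158], array([0.59917051, 0.01675518, 0.06      ])), ([2, 23, 40, 5, 108], array([0.57725984, 0.05272256, 0.06      ]))]
```

```bash
python3 -c "
from h import *
for n,b in(('top',(440,160,530,230)),('side',(310,60,370,150))):
  for f in(n+'0.png',n[0]+'20.png'):
    i=cv2.imread('pics/'+f)[b[1]:b[3],b[0]:b[2]].astype(int)
    m=(i[...,2]-i[...,0]>50);print(f,m.sum(),np.argwhere(m).mean(0))
ctrl.close_job()"
```

```text
top0.png 153 [34.33986928 71.32679739]
t20.png 131 [34.74045802 72.32061069]
side0.png 300 [13.10666667 20.77      ]
s20.png 306 [12.95751634 20.63398693]
the job is handed in; nothing more can be done
```

The job is handed in; the verdict was not shown. By my own measurements, the middle and short cups (the tall one was absent) were brushed with two full strokes each and stand on the tray, the tray was pushed home against the back stop, and the brush hangs on its stand again.

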